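# Load bottle-cans into the desk drink dispenser

## Robot

A 6-joint arm with a two-finger parallel gripper is mounted at the origin on the work surface. World frame = base frame: x ahead of the robot, y to its left, z up, the work surface at z = 0. Lengths are in m, angles in rad, forces in N, time in s.
With the tool pointing down it reaches from about 0.35 to 0.975 m from the base axis. Payload 17.4 kg.
Tool frame: the origin (TCP) lies between the finger pads; the fingertips stand 11 mm ahead of it and the grasp point (between the pads) lies 8 mm behind it; z points along the fingers, y is the direction in which the jaws open and shut (so a half turn about z gives the same grasp; the last joint's range is limited). The gripper opens to 85 mm and grips with 20 to 120 N. Pads are 22 mm wide; open, the fingers measure 114 mm over their backs; the gripper's body (76 mm by 85 mm) begins 54 mm behind the grasp point. The pads swing forward as they close: fully open they stand 13 mm farther back than shut.
Start: joints at [1.282, 0.116, 1.442, -0, 1.584, -0.038], TCP at [0.168, 0.654, 0.242] pointing down, gripper open.
Joint ranges: [-2.83, 2.83], [-0.83, 2.19], [0.07, 2.5], [-1.14, 4.28], [0.01, 3], [-2.97, 2.97]. Speed limits (rad/s): [1.89, 1.89, 2.22, 3.14, 3.14, 3.14].

## Interface

Orientations are given as a unit quaternion [w, x, y, z].
In Python, from cell import monitor, vision, sign_off gives the robot as it stands.
- The arm moves only by the tool arm_command, never from a script. Its argument "increments" is a list of rows, each a list of 2 entries, a list of its own where there are three numbers: the shift along the tool's x, y, z in mm, then the turn, a rotation vector about the tool's x, y, z in rad. In form: [[[x, y, z], [wx, wy, wz]], ...]. A call has 1 to 20 rows; each row is the pose to reach, as a shift and turn from the pose measured when the call began, along the tool's axes at that moment; what a row does not reach only later rows make up. A row lasts 1/12 s, in which the tool goes at most 41.7 mm and 7.16 degrees, less where a joint would pass 70% of its speed; a pose out of reach is approached as far as the arm can. A call with a gripper value outside its range is refused whole. "gripper" is the closure, from -1 (fully open) to 1 (shut), set as the call begins (left out, the last holds). The fingers move at their own pace and stop on an object; the grip force is fixed at half the most. Time passes only in rows, so rows that repeat a pose let the fingers close. It gives the time, the measured TCP pose, the force and the opening at its end, in the units of the state.
- monitor.sense(): the state, without advancing time (a new reading comes with each control period).
- vision.capture(name): name is "side" or "top" or "wrist"; returns (picture, depth): 400x640x3 uint8, red, green, blue; 400x640 float32, m along the optical axis (not along the pixel's ray), 0 where there is no reading.
- vision.calibration(name): a dict with "fov_y" (degrees; the focal length in pixels is half the picture's height over the tangent of half this angle, whatever the lens; pixels are square), "cx", "cy" (the principal point, pixels), "dist" ([k1, k2, p1, p2, k3] as OpenCV has them; the pictures are not rectified), "world_from_camera" (4x4, takes a point from camera to world coordinates). Camera axes: x right, y up, looking along -z (the intrinsics and any distortion apply to the point x, -y, -z); pixel columns grow to the right and rows downward; lengths in m; the calibration is good to about 2 mm. A picture is of the moment at which its call begins: read the wrist's pose just before it. calibration takes no time and is no camera call; for the wrist camera it gives the pose at the moment of the call.
- sign_off(): hands the job in, once; it reports no verdict.
Trained networks look in the newest picture that a camera, given by its name, has taken for a name from the list of things; names that differ only in an ending like _2 or _b are one class to them, and where a whole thing is asked for, a point or a joint stands for the part that bears it (a point fixed in the world has none). Each returns a list of dicts, best first, with "conf" (0 to 1); they miss things now and then, are a little off and sometimes report something else, mostly with a low value. They report only what shows in the picture. A call takes as long as a camera call. They do not tell look-alikes from the thing itself.
- vision.look_for(camera, query): "at" ([x, y, z] in m, in world coordinates, good to about 4 mm: the middle of the surface that is visible of it).
The state is a dict: "clock": time; "qpos": joint angles; "qvel": joint speeds; "joint_torque": joint torques, N m; "tcp_pos": TCP position; "tcp_rot": TCP orientation; "force": force on the tool from outside, world axes, zero at the start; "wrist_torque": the same for the moment, N m; "grip_width": finger opening in m.
Only numpy, scipy, OpenCV 4.12 (cv2) and the standard library are available. Lean on these libraries where they do the work, as an engineer would, in place of code of your own. Each camera call takes 0.05 s, during which the arm holds its last target. There are 200 camera calls.

## Task

Load the two bottle-cans from the slanted dark wooden stand into the sloping steel dispenser chute, lying across it with their caps on the same side as the bottle-can already in there, so that all three end up lying in a row, rolled down against the stop. Hold each one until it lies level across the chute floor or just above it, rather than dropping it in, and leave the mug, mouse and pen cup where they are.

Things in the scene. Friction and masses are not known exactly. Their poses are not given: they have to be found in the camera images.
- bottle_a: Aluminium drink bottle-can that starts in the stand, leaning at 30 degrees from level, cap uphill, in either slot. Rigid, 0.14 to 0.28 kg, 52 mm in diameter, 122 mm long: 88 mm body at the base end, 16 mm shoulder narrowing to 30 mm, black screw cap 32 mm across, 18 mm long. Origin on its axis at mid length (still on the full-width body); +z runs along the axis from base to cap. 
- bottle_b: Aluminium drink bottle-can that starts in the stand, leaning at 30 degrees from level, cap downhill, in either slot. Rigid, 0.14 to 0.28 kg, 52 mm in diameter, 122 mm long: 88 mm body at the base end, 16 mm shoulder narrowing to 30 mm, black screw cap 32 mm across, 18 mm long. Origin on its axis at mid length (still on the full-width body); +z runs along the axis from base to cap. 
- bottle_c: Aluminium drink bottle-can that already lies in the chute against the stop, its cap on the ramp's +y side. Rigid, 0.14 to 0.28 kg, 52 mm in diameter, 122 mm long: 88 mm body at the base end, 16 mm shoulder narrowing to 30 mm, black screw cap 32 mm across, 18 mm long. Origin on its axis at mid length (still on the full-width body); +z runs along the axis from base to cap. 
- bottle_a_cap (a point): centre of the outer face of bottle_a's cap, 61 mm from the origin along +z
- bottle_b_cap (a point): centre of the outer face of bottle_b's cap, 61 mm from the origin along +z
- bottle_c_cap (a point): centre of the outer face of bottle_c's cap, 61 mm from the origin along +z
- stand: fixed dark wooden stand, 236 mm wide (y); origin on the table under its centre, z up. Its board, 150 mm long, rises towards -x (towards the robot) at 30 degrees, its surface 76 mm high at the middle; a lip 36 mm high off the board crosses its low end, away from the robot. Two slots at y = +60 and -60 mm; a bottle-can rests in each with its middle at x = 13, z = 98 mm.
- stand_mid (a point): centre of the stand's board surface. On the board, strips 8 mm high and 6 mm thick keep the bottle-cans from rolling: they lie 20 to 26 mm either side of each slot's centre line, and 22 to 58 mm up and down the slope from the bottle-can's middle. Beside the middle 44 mm of its length there are none, so fingers may go down to the board there.
- ramp: sloping floor of the fixed steel dispenser chute. Origin on the floor's surface, on its centre line, at the inner face of the stop at the low end (nearer the robot), 32 mm above the table; +x runs up the floor, 250 mm long, rising 14 degrees away from the robot; +y points level across it to the left seen from the low end; +z stands off the floor. A bottle-can lying across it has its middle at z = 26 mm.
- chute: the whole chute on dark legs; origin on the table under its centre, z up, +x towards its upper end. A trough open above and at its upper end, 132 mm wide inside; side walls stand 34 mm off the floor, 4 mm thick; stop 40 mm high. Let go, a bottle-can rolls freely down to the stop or the next one.
- feed (a point): point on the chute floor's centre line, 185 mm up from the stop, a roomy place to set a bottle-can down. Once rolled down, the three have their middles at ramp x = 26, 78 and 130 mm.
- mug: white ceramic mug, 82 mm across, 92 mm high, loose; origin under its centre. Leave alone.
- mouse: black round computer mouse, 62 mm across, 31 mm high, loose; origin under its centre. Leave alone.
- pencup: black pen cup, 76 mm across, 100 mm high with pens reaching 160 mm, loose; origin under its centre. Leave alone.
Not all that is in view belongs to the job. Leave any turquoise or yellow look-alike of the bottle_b alone.

How it is judged:
At the end, for the whole second after the job is handed in: All three bottle-cans lie at rest across the chute floor (middle 15 to 38 mm off the floor, within 25 mm of the centre line, at most 150 mm up from the stop), each with the outer face of its cap more than 45 mm to the ramp's +y side of the centre line, the side on which bottle_c's cap started (x of bottle_a in the frame of ramp between 0.01 and 0.15 m and y of bottle_a in the frame of ramp between -0.025 and 0.025 m and z of bottle_a in the frame of ramp between 0.015 and 0.038 m and y of each of bottle_a_cap, bottle_b_cap, bottle_c_cap in the frame of ramp above 0.045 m and linear speed of each of bottle_a, bottle_b, bottle_c below 0.03 m/s and x of bottle_b in the frame of ramp between 0.01 and 0.15 m and y of bottle_b in the frame of ramp between -0.025 and 0.025 m and z of bottle_b in the frame of ramp between 0.015 and 0.038 m and x of bottle_c in the frame of ramp between 0.01 and 0.15 m and y of bottle_c in the frame of ramp between -0.025 and 0.025 m and z of bottle_c in the frame of ramp between 0.015 and 0.038 m); the robot touches nothing.
It fails at once if bottle_a let go while its middle is more than 25 mm higher above the chute's floor than when it lies there (dropped in, or let go aslant) (x of bottle_a in the frame of ramp between -0.02 and 0.26 m and y of bottle_a in the frame of ramp between -0.09 and 0.09 m and z of bottle_a in the frame of ramp between 0.051 and 0.3 m and contact force between bottle_a and the fingers below 0.02 N).
It fails at once if bottle_b let go while its middle is more than 25 mm higher above the chute's floor than when it lies there (dropped in, or let go aslant) (x of bottle_b in the frame of ramp between -0.02 and 0.26 m and y of bottle_b in the frame of ramp between -0.09 and 0.09 m and z of bottle_b in the frame of ramp between 0.051 and 0.3 m and contact force between bottle_b and the fingers below 0.02 N).
It fails at once if the mug is shifted by more than 30 mm or tipped (distance of mug from where it was at the start of the episode above 0.03 m or angle between mug's own z axis and vertical above 0.35 rad).
It fails at once if the mouse is shifted by more than 30 mm or tipped (distance of mouse from where it was at the start of the episode above 0.03 m or angle between mouse's own z axis and vertical above 0.35 rad).
It fails at once if the pencup is shifted by more than 30 mm or tipped (distance of pencup from where it was at the start of the episode above 0.03 m or angle between pencup's own z axis and vertical above 0.35 rad).
It also fails if it takes over 54 s, if anything falls off the work surface, if the arm or the gripper's body presses on something with over 40 N, if the wrist force passes 120 N, or if a joint passes its speed limit or range.

## Working session

There is one attempt and no reset: what is moved stays moved. The work goes in short steps, Python scripts to look and compute and a tool call to move; the robot and the scene stay as the last step left them, time stands still between calls to the robot, and variables do not carry over. Pictures are saved under pics/ and viewed, about 8 in all and at most 12, crops included, and the job is handed in when it is done.

Besides the shell and the picture viewer there is one more tool, called after "Request:" by a JSON object that holds its "method" and its "body", one argument or row to a line. arm_command: Moves the arm, as the interface text tells. Its arguments: {"type":"object","properties":{"increments":{"type":"array"},"gripper":{"type":"number"}},"required":["increments"]}

```bash
mkdir -p pics
cat > h.py <<'E'
import numpy as np, cv2
from cell import monitor, vision, sign_off
from scipy.spatial.transform import Rotation as R
def cal(n):
    c=vision.calibration(n); f=200/np.tan(np.radians(c['fov_y'])/2)
    return np.array([[f,0,c['cx']],[0,f,c['cy']],[0,0,1]]),np.array(c['dist'],float),np.array(c['world_from_camera'])
def cloud(n,d,c=None):
    K,D,T=c or cal(n); v,u=np.mgrid[0:400,0:640]
    p=cv2.undistortPoints(np.stack([u,v],-1).reshape(-1,1,2).astype(float),K,D).reshape(400,640,2)
    P=np.stack([p[...,0]*d,-p[...,1]*d,-d],-1)
    W=P@T[:3,:3].T+T[:3,3]; W[d<=0]=np.nan; return W
def snap(n,tag):
    c=cal(n); im,d=vision.capture(n); cv2.imwrite(f'pics/{tag}.png',im[...,::-1]); np.savez(f'{tag}.npz',im=im,W=cloud(n,d,c)); return im,cloud(n,d,c)
def pose():
    s=monitor.sense(); q=s['tcp_rot']; return np.array(s['tcp_pos']),R.from_quat([q[1],q[2],q[3],q[0]]),s
E
python3 - <<'E'
from h import *
a,_=snap('top','top0'); 
for q in ['bottle_a','bottle_c','stand','ramp','chute','mug','mouse','pencup','bottle_a_cap','stand_mid','feed']:
    print(q,[(np.round(x['at'],3).tolist(),round(x['conf'],2)) for x in vision.look_for('top',q)])
b,_=snap('side','side0')
for q in ['bottle_a','stand','chute','bottle_a_cap']:
    print(q,[(np.round(x['at'],3).tolist(),round(x['conf'],2)) for x in vision.look_for('side',q)])
cv2.imwrite('pics/both0.png',cv2.resize(np.vstack([a,b])[...,::-1],(480,600)))
p,r,s=pose();print(p,r.as_matrix(),s['clock'],s['grip_width'])
E
```

```text
bottle_a [([0.337, -0.199, 0.05], 0.91), ([0.558, -0.284, 0.12], 0.86), ([0.587, -0.174, 0.126], 0.84), ([0.566, 0.011, 0.05], 0.82), ([0.479, 0.212, 0.088], 0.63), ([0.769, -0.216, 0.047], 0.62)]
bottle_c [([0.337, -0.199, 0.05], 0.91), ([0.558, -0.284, 0.12], 0.86), ([0.587, -0.174, 0.126], 0.84), ([0.566, 0.011, 0.05], 0.82), ([0.479, 0.212, 0.088], 0.63), ([0.769, -0.216, 0.047], 0.62)]
stand [([0.756, 0.04, 0.04], 0.6)]
ramp [([0.597, 0.23, 0.07], 0.81)]
chute [([0.595, 0.23, 0.071], 0.97)]
mug [([0.753, 0.036, 0.037], 0.84), ([0.596, 0.23, 0.073], 0.24)]
mouse [([0.352, -0.456, 0.028], 0.77)]
pencup [([0.608, 0.46, 0.067], 0.86), ([0.482, 0.21, 0.085], 0.65)]
bottle_a_cap [([0.563, -0.291, 0.121], 0.59)]
stand_mid [([0.559, -0.234, 0.078], 0.94)]
feed [([0.595, 0.233, 0.07], 0.72)]
bottle_a [([0.554, -0.315, 0.116], 0.96), ([0.467, 0.188, 0.083], 0.73), ([0.332, -0.218, 0.042], 0.71), ([0.576, -0.195, 0.111], 0.65), ([0.551, -0.024, 0.042], 0.63), ([0.762, -0.234, 0.044], 0.59)]
stand [([0.576, -0.193, 0.114], 0.65), ([0.466, 0.191, 0.078], 0.6), ([0.539, -0.309, 0.072], 0.56)]
chute [([0.588, 0.209, 0.069], 0.78)]
bottle_a_cap [([0.555, -0.311, 0.112], 0.84)]
[0.16752816 0.65389326 0.24233562] [[-9.68714764e-01  2.48176763e-01  6.34736897e-06]
 [ 2.48176763e-01  9.68714763e-01  4.89476600e-05]
 [ 5.99888179e-06  4.89915904e-05 -9.99999999e-01]] 0.85 0.08524291502643803
```

View pics/top0.png

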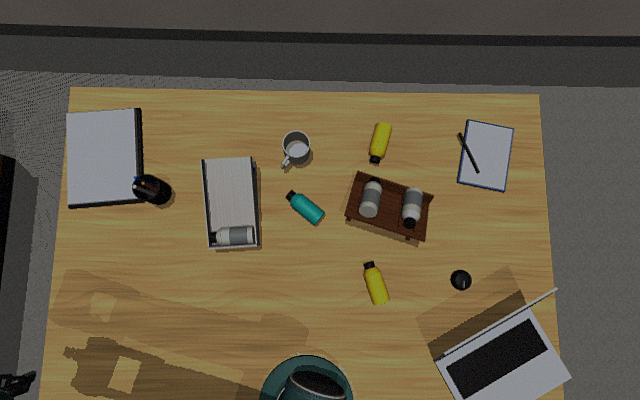

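View pics/side0.png

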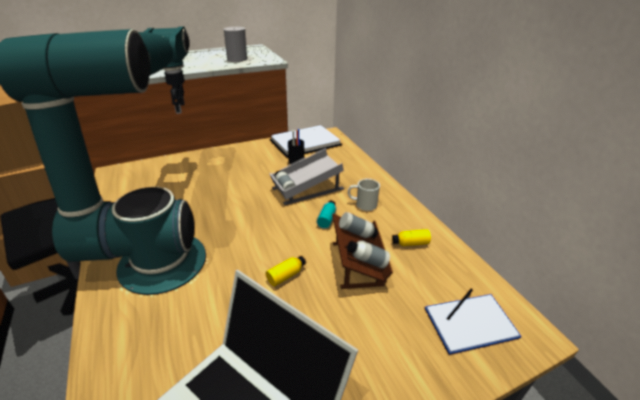

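```bash
cat > m.py <<'E'
from h import *
z=np.load('top0.npz'); im,W=z['im'],z['W']
hsv=cv2.cvtColor(im,cv2.COLOR_RGB2HSV)
def rect(m):
    P=W[m]; P=P[~np.isnan(P).any(1)]; r=cv2.minAreaRect((P[:,:2]*1000).astype(np.float32)); return P,r
box=lambda u0,u1,v0,v1: np.s_[v0:v1,u0:u1]
def reg(u0,u1,v0,v1):
    m=np.zeros((400,640),bool); m[v0:v1,u0:u1]=1; return m
m=reg(338,440,165,248)&(W[...,2]>0.03)
P,r=rect(m); print('stand rect',r,cv2.boxPoints(r).round().tolist())
mb=m&(hsv[...,1]>90); A=W[mb]; c=np.median(A,0)
def plane(A):
    for _ in range(6):
        c=A.mean(0); n=np.linalg.svd(A-c,full_matrices=False)[2][2]; n*=np.sign(n[2]); d=(A-c)@n; A=A[abs(d)<max(.003,1.5*d.std())]
    return c,n,d.std(),len(A)
print('board',plane(A))
m=reg(195,265,148,255)&(W[...,2]>0.03); P,r=rect(m); print('chute rect',r,cv2.boxPoints(r).round().tolist())
f=reg(214,248,168,218); c,n,s,k=plane(W[f]); print('floor',c,n,s,k,'slope',np.degrees(np.arccos(n[2])),'yaw',np.degrees(np.arctan2(-n[1],-n[0])))
for nm,(u0,u1,v0,v1) in dict(b=(358,385,178,219),a=(402,424,184,230),c=(214,256,224,246)).items():
    mm=reg(u0,u1,v0,v1)&(hsv[...,1]<70)&(W[...,2]>0.05)
    Q=W[mm]; q,rr=rect(mm); print(nm,len(Q),Q.mean(0).round(4),[np.round(x,1) for x in rr])
cv2.imwrite('pics/crop0.png',cv2.resize(im[150:255,195:440][...,::-1],None,fx=3.2,fy=3.2,interpolation=cv2.INTER_CUBIC))
E
python3 m.py
```

```text
stand rect ((566.4005126953125, -236.17208862304688), (236.5300750732422, 148.98153686523438), 71.92753601074219) [[459.0, -325.0], [601.0, -372.0], [674.0, -147.0], [532.0, -101.0]]
board (array([ 0.54778126, -0.22745738,  0.0866439 ]), array([ 0.47081609, -0.15037129,  0.86932197]), np.float64(0.0013614021597551675), 1650)
chute rect ((572.0022583007812, 222.5048828125), (261.10687255859375, 140.63011169433594), 3.9084632396698) [[437.0, 284.0], [447.0, 143.0], [707.0, 161.0], [697.0, 302.0]]Traceback (most recent call last):
  File "m.py", line 18, in <module>
    f=reg(214,248,168,218); c,n,s,k=plane(W[f]); print('floor',c,n,s,k,'slope',np.degrees(np.arccos(n[2])),'yaw',np.degrees(np.arctan2(-n[1],-n[0])))
                                    ~~~~~^^^^^^
  File "m.py", line 14, in plane
    c=A.mean(0); n=np.linalg.svd(A-c,full_matrices=False)[2][2]; n*=np.sign(n[2]); d=(A-c)@n; A=A[abs(d)<max(.003,1.5*d.std())]
                   ~~~~~~~~~~~~~^^^^^^^^^^^^^^^^^^^^^^^^^
    u, s, vh = gufunc(a, signature=signature)
               ~~~~~~^^^^^^^^^^^^^^^^^^^^^^^^
    raise LinAlgError("SVD did not converge")
numpy.linalg.LinAlgError: SVD did not converge
```

```bash
sed -i 's/^def plane(A):/def plane(A):\n    A=A[~np.isnan(A).any(1)]/; s/Q=W\[mm\];/Q=W[mm]; Q=Q[~np.isnan(Q).any(1)];/' m.py; python3 m.py
```

```text
stand rect ((566.4005126953125, -236.17208862304688), (236.5300750732422, 148.98153686523438), 71.92753601074219) [[459.0, -325.0], [601.0, -372.0], [674.0, -147.0], [532.0, -101.0]]
board (array([ 0.54778126, -0.22745738,  0.0866439 ]), array([ 0.47081609, -0.15037129,  0.86932197]), np.float64(0.0013614021597551675), 1650)
chute rect ((572.0022583007812, 222.5048828125), (261.10687255859375, 140.63011169433594), 3.9084632396698) [[437.0, 284.0], [447.0, 143.0], [707.0, 161.0], [697.0, 302.0]]
floor [0.60219402 0.22371004 0.06837203] [-0.24009664 -0.01218319  0.97067254] 0.001472186737640946 1445 slope 13.910477458612414 yaw 2.9048602641270875
b 632 [ 0.5775 -0.1755  0.1258] [array([ 586.7, -182.6]), array([ 57.3, 118. ]), np.float64(72.2)]
a 608 [ 0.5644 -0.2945  0.1149] [array([ 557.4, -301.6]), array([ 63.1, 124.2]), np.float64(72.3)]
c 766 [0.4764 0.2016 0.0822] [array([481.2, 207. ]), array([ 61.9, 117.8]), np.float64(0.4)]
```

View pics/crop0.png

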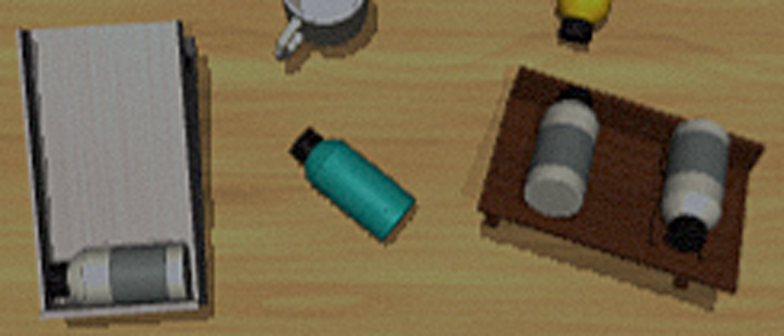

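Candidates for the loose bottles: the white/grey ones at (412,206) and (371,198) in the stand, against turquoise (305,207) and yellow (381,143), (376,283), which are to be left. The crop shows the right stand bottle with its cap uphill (bottle_a) and the left one with its cap downhill (bottle_b). bottle_c's cap is at the left of the chute, +y. I'll take bottle_a first, since it needs the least wrist turn.

```bash
cat >> h.py <<'E'
def rz(a): return R.from_euler('z',a,degrees=True).as_matrix()
def ry(a): return R.from_euler('y',a,degrees=True).as_matrix()
# frames: stand (origin S0, yaw), ramp
S0=np.array([.5578,-.2334,0]); SY=-18.0
C0=np.array([.4555,.2145,.032]); CY=3.9
S=rz(SY); SB=S@ry(30)       # board axes: x downhill, z normal
C=rz(CY)@ry(-14)            # ramp axes
def tool(x,z): x=x/np.linalg.norm(x); return np.stack([x,np.cross(z,x),z],1)
RA=tool(-SB[:,0],-SB[:,2]); RB=tool(SB[:,0],-SB[:,2]); RC=tool(C[:,1],-C[:,2])
GA=S0+S@[.013,-.06,.098]; GB=S0+S@[.013,.06,.098]
def inc(G,Rt,back=0.):   # grasp point G, retreat along -tool z
    p,r,s=pose(); t=G+Rt[:,2]*(.008-back)
    M=r.as_matrix(); print('shift mm',(M.T@(t-p)*1000).round(1),'rot',R.from_matrix(M.T@Rt).as_rotvec().round(3),'clock',s['clock'])
E
python3 - <<'E'
from h import *
inc(GA,RA,.15); print(GA,GB)
E
```

```text
shift mm [-678.3 -827.9   21.3] rot [-0.017  0.523  0.062] clock 0.85
[ 0.55162272 -0.29448061  0.098     ] [ 0.58870475 -0.18035383  0.098     ]
```

Request:
{"method": "arm_command", "body": {
  "increments": [
    [[-678,-828,21],[-0.017,0.523,0.062]],
    [[-678,-828,21],[-0.017,0.523,0.062]],
    [[-678,-828,21],[-0.017,0.523,0.062]],
    [[-678,-828,21],[-0.017,0.523,0.062]],
    [[-678,-828,21],[-0.017,0.523,0.062]],
    [[-678,-828,21],[-0.017,0.523,0.062]],
    [[-678,-828,21],[-0.017,0.523,0.062]],
    [[-678,-828,21],[-0.017,0.523,0.062]],
    [[-678,-828,21],[-0.017,0.523,0.062]],
    [[-678,-828,21],[-0.017,0.523,0.062]],
    [[-678,-828,21],[-0.017,0.523,0.062]],
    [[-678,-828,21],[-0.017,0.523,0.062]],
    [[-678,-828,21],[-0.017,0.523,0.062]],
    [[-678,-828,21],[-0.017,0.523,0.062]],
    [[-678,-828,21],[-0.017,0.523,0.062]],
    [[-678,-828,21],[-0.017,0.523,0.062]],
    [[-678,-828,21],[-0.017,0.523,0.062]],
    [[-678,-828,21],[-0.017,0.523,0.062]],
    [[-678,-828,21],[-0.017,0.523,0.062]],
    [[-678,-828,21],[-0.017,0.523,0.062]]
  ],
  "gripper": -1
}}

```text
clock: 2.52
tcp_pos: [0.519, -0.103, 0.226]
tcp_rot: [-0.255, 0.151, 0.954, 0.041]
force: [-0.5, 1.0, 0.2]
grip_width: 0.0858
```

Run:
```python
from h import *
inc(GA,RA,.15); print(pose()[2]['qpos'])
```

```text
shift mm [-142.2 -171.9  -76.2] rot [ 0.001  0.001 -0.   ] clock 2.5167
[-0.25900213  0.11862304  1.52546092  0.03124059  2.01950511 -1.50924451]
```

Request:
{"method": "arm_command", "body": {
  "increments": [
    [[-142,-172,-76],[0,0,0]],
    [[-142,-172,-76],[0,0,0]],
    [[-142,-172,-76],[0,0,0]],
    [[-142,-172,-76],[0,0,0]],
    [[-142,-172,-76],[0,0,0]],
    [[-142,-172,-76],[0,0,0]],
    [[-142,-172,-76],[0,0,0]],
    [[-142,-172,-76],[0,0,0]],
    [[-142,-172,-76],[0,0,0]],
    [[-142,-172,-76],[0,0,0]]
  ]
}}

```text
clock: 3.35
tcp_pos: [0.6188, -0.3155, 0.2212]
tcp_rot: [-0.255, 0.151, 0.954, 0.041]
force: [0.7, -0.1, 0.1]
grip_width: 0.0852
```

Run:
```python
from h import *
inc(GA,RA,.15)
im,W=snap('wrist','w1'); hsv=cv2.cvtColor(im,cv2.COLOR_RGB2HSV)
B=(W-S0)@S   # stand frame
L=(W-S0-[0,0,.076])@SB # board frame: x downhill, z off board
np.save('L.npy',L)
print([(np.round((np.array(x['at'])-S0-[0,0,.076])@SB,4).tolist(),round(x['conf'],2)) for x in vision.look_for('wrist','bottle_a')])
brown=(hsv[...,1]>90)&(abs(L[...,1])<.11)&(abs(L[...,0])<.06)&(abs(L[...,2])<.02)
Q=L[brown]; print('board z in frame',len(Q),np.median(Q[:,2]) if len(Q) else 0)
m=(abs(L[...,1]+.06)<.04)&(abs(L[...,0])<.075)&(L[...,2]>.032)&(L[...,2]<.07)
Q=L[m]; print(len(Q))
for x0 in np.arange(-.07,.07,.01):
    q=Q[(Q[:,0]>=x0)&(Q[:,0]<x0+.01)]
    if len(q)>20: print(round(x0,3),len(q),np.percentile(q[:,1],[2,98]).round(4),'top',np.percentile(q[:,2],97).round(4))
```

```text
shift mm [-0.7 -0.8 -0.1] rot [0.    0.001 0.001] clock 3.35
[([-0.1567, -0.0345, -0.1243], 0.73), ([-0.0097, 0.0535, 0.0493], 0.67), ([0.0049, -0.0569, 0.0476], 0.6)]
board z in frame 14433 0.0021613254827771065
8468
-0.06 334 [-0.0737 -0.0453] top 0.0445
-0.05 483 [-0.0744 -0.0444] top 0.0447
-0.04 619 [-0.0777 -0.0407] top 0.0497
-0.03 792 [-0.0822 -0.0361] top 0.0539
-0.02 749 [-0.083  -0.0349] top 0.0546
-0.01 723 [-0.0832 -0.0357] top 0.0546
0.0 732 [-0.0834 -0.0355] top 0.055
0.01 694 [-0.0837 -0.0353] top 0.0549
0.02 658 [-0.083  -0.0351] top 0.055
0.03 658 [-0.0833 -0.0347] top 0.0549
0.04 629 [-0.0837 -0.0352] top 0.0549
0.05 579 [-0.083  -0.0351] top 0.0545
0.06 595 [-0.0981 -0.0215] top 0.0541
0.07 223 [-0.0987 -0.0214] top 0.0393
```

View pics/w1.png

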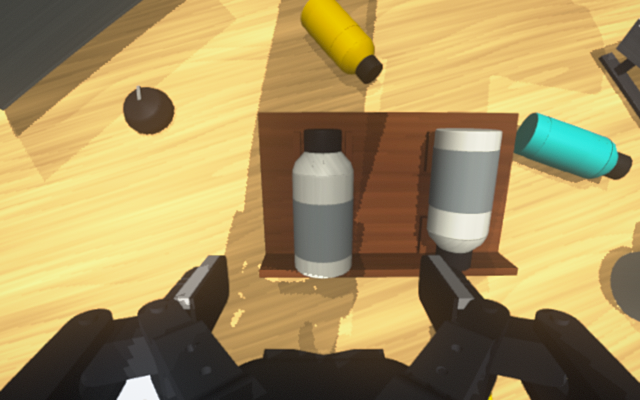

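Wrist view: bottle_a (white/grey) is in the left slot at (322,200), cap up, i.e. uphill. bottle_b is at (465,190), cap down. Bottle_a is centred between the fingers within 1 mm and parallel. Its height reads about 2 mm above nominal, as does the board. Going in.

Request:
{"method": "arm_command", "body": {
  "increments": [
    [[0,0,30],[0,0,0]],
    [[0,0,60],[0,0,0]],
    [[0,0,85],[0,0,0]],
    [[0,0,105],[0,0,0]],
    [[0,0,120],[0,0,0]],
    [[0,0,132],[0,0,0]],
    [[0,0,140],[0,0,0]],
    [[0,0,145],[0,0,0]],
    [[0,0,147],[0,0,0]],
    [[0,0,147],[0,0,0]],
    [[0,0,147],[0,0,0]]
  ]
}}

```text
clock: 4.37
tcp_pos: [0.5495, -0.2929, 0.0948]
tcp_rot: [-0.255, 0.151, 0.954, 0.04]
force: [0.3, -0.5, -0.4]
grip_width: 0.0854
```

Request:
{"method": "arm_command", "body": {
  "increments": [
    [[0,0,0],[0,0,0]],
    [[0,0,0],[0,0,0]],
    [[0,0,0],[0,0,0]],
    [[0,0,0],[0,0,0]],
    [[0,0,0],[0,0,0]],
    [[0,0,0],[0,0,0]],
    [[0,0,0],[0,0,0]],
    [[0,0,0],[0,0,0]],
    [[0,0,0],[0,0,0]],
    [[0,0,0],[0,0,0]],
    [[0,0,0],[0,0,0]],
    [[0,0,0],[0,0,0]]
  ],
  "gripper": 1
}}

```text
clock: 5.37
tcp_pos: [0.5499, -0.2931, 0.0955]
tcp_rot: [-0.254, 0.151, 0.955, 0.04]
force: [2.9, -1.3, 4.9]
grip_width: 0.0502
```

Request:
{"method": "arm_command", "body": {
  "increments": [
    [[0,0,-5],[0,0,0]],
    [[0,0,-15],[0,0,0]],
    [[0,0,-30],[0,0,0]],
    [[0,0,-50],[0,0,0]],
    [[0,0,-75],[0,0,0]],
    [[0,0,-95],[0,0,0]],
    [[0,0,-110],[0,0,0]],
    [[0,0,-120],[0,0,0]],
    [[0,0,-120],[0,0,0]],
    [[0,0,-120],[0,0,0]]
  ]
}}

```text
clock: 6.2
tcp_pos: [0.6067, -0.3115, 0.1993]
tcp_rot: [-0.254, 0.151, 0.955, 0.04]
force: [0.3, 0.2, -2.7]
grip_width: 0.0503
```

```bash
cat >> h.py <<'E'
def held(tag):   # held bottle in tool frame, seen by wrist camera
    p,r,s=pose(); im,W=snap('wrist',tag); T=(W-p)@r.as_matrix()
    m=(abs(T[...,1])<.035)&(abs(T[...,0])<.1)&(T[...,2]<.045)&(T[...,2]>-.045)
    Q=T[m]; print('width',s['grip_width'],len(Q))
    for x0 in np.arange(-.08,.08,.01):
        q=Q[(Q[:,0]>=x0)&(Q[:,0]<x0+.01)]
        if len(q)>15: print(round(x0,3),len(q),'x',np.percentile(q[:,0],[2,98]).round(4),'y',np.percentile(q[:,1],[2,98]).round(4),'ztop',np.percentile(q[:,2],[2,10]).round(4))
E
python3 - <<'E'
from h import *
held('w2'); inc(C0+C@[.185,0,.026],RC,.12)
E
```

```text
width 0.05025002120629484 26461
-0.03 241 x [-0.0287 -0.02  ] y [-0.0254  0.0255] ztop [-0.0253 -0.0238]
-0.02 2120 x [-0.0194 -0.0102] y [-0.0243  0.0245] ztop [-0.0324 -0.0318]
-0.01 3310 x [-0.0098 -0.0002] y [-0.0251  0.0255] ztop [-0.0325 -0.0319]
-0.0 3953 x [0.0003 0.0098] y [-0.0337  0.0287] ztop [-0.0322 -0.0315]
0.01 5534 x [0.0101 0.0197] y [-0.0332  0.0333] ztop [-0.0441 -0.0402]
0.02 3859 x [0.0202 0.0299] y [-0.0222  0.0232] ztop [-0.0317 -0.0307]
0.03 3279 x [0.0301 0.0397] y [-0.0186  0.0195] ztop [-0.0277 -0.026 ]
0.04 2226 x [0.0402 0.0498] y [-0.0141  0.0154] ztop [-0.0225 -0.0218]
0.05 1935 x [0.0502 0.0562] y [-0.0138  0.0151] ztop [-0.0223 -0.0217]
shift mm [153.4 508.1  74.4] rot [-0.521 -0.601  1.106] clock 6.25
```

View pics/w2.png

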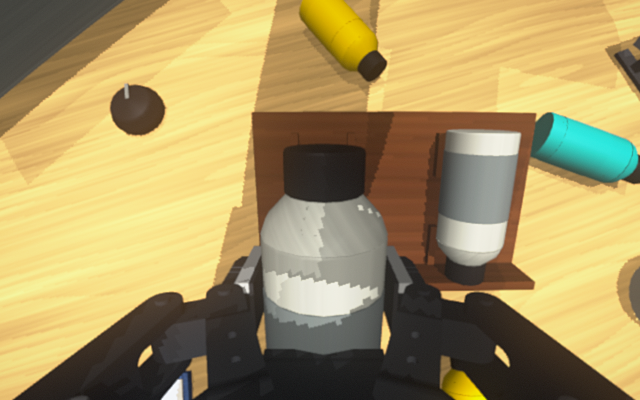

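Held well: the bottle's axis is level in the tool, its centre at tool x ≈ -4.5 mm, z ≈ -6 mm, with the cap to tool +x. Now carrying it over the chute.

Request:
{"method": "arm_command", "body": {
  "increments": [
    [[15,0,-26],[0,0,0]],
    [[30,0,-52],[0,0,0]],
    [[110,254,-15],[-0.26,-0.3,0.553]],
    [[110,254,-15],[-0.26,-0.3,0.553]],
    [[110,254,-15],[-0.26,-0.3,0.553]],
    [[110,254,-15],[-0.26,-0.3,0.553]],
    [[110,254,-15],[-0.26,-0.3,0.553]],
    [[110,254,-15],[-0.26,-0.3,0.553]],
    [[153,508,74],[-0.521,-0.601,1.106]],
    [[153,508,74],[-0.521,-0.601,1.106]],
    [[153,508,74],[-0.521,-0.601,1.106]],
    [[153,508,74],[-0.521,-0.601,1.106]],
    [[153,508,74],[-0.521,-0.601,1.106]],
    [[153,508,74],[-0.521,-0.601,1.106]],
    [[153,508,74],[-0.521,-0.601,1.106]],
    [[153,508,74],[-0.521,-0.601,1.106]],
    [[153,508,74],[-0.521,-0.601,1.106]],
    [[153,508,74],[-0.521,-0.601,1.106]],
    [[153,508,74],[-0.521,-0.601,1.106]],
    [[153,508,74],[-0.521,-0.601,1.106]]
  ]
}}

```text
clock: 7.92
tcp_pos: [0.6019, 0.2228, 0.2108]
tcp_rot: [0.083, 0.678, 0.725, 0.089]
force: [0.3, 0.7, -1.7]
grip_width: 0.0506
```

Run:
```python
from h import *
inc(C0+C@[.185,0,.026],RC,.12)
im,W=snap('wrist','w3'); L=(W-C0)@C; np.save('L3.npy',L)
print(pose()[2]['qpos'])
# floor
m=(abs(L[...,1])<.055)&(L[...,0]>.06)&(L[...,0]<.24)&(abs(L[...,2])<.015); Q=L[m]
print('floor',len(Q),np.median(Q[:,2]) if len(Q) else 0); A=np.c_[Q[:,:2],np.ones(len(Q))]; print(np.linalg.lstsq(A,Q[:,2],rcond=None)[0].round(4))
# walls: points 20..36 off the floor
for x0 in np.arange(-.02,.25,.02):
    q=L[(L[...,0]>=x0)&(L[...,0]<x0+.02)&(L[...,2]>.02)&(L[...,2]<.042)]
    a=q[(q[:,1]>.055)&(q[:,1]<.08)][:,1]; b=q[(q[:,1]<-.055)&(q[:,1]>-.08)][:,1]
    print(round(x0,2),len(a),len(b),np.percentile(a,[3,50,97]).round(4) if len(a)>10 else '',np.percentile(b,[3,50,97]).round(4) if len(b)>10 else '')
```

```text
shift mm [ 1.7 -0.6 -0. ] rot [ 0.     0.    -0.001] clock 7.9167
[ 0.34348715 -0.0830451   1.70721768 -0.06903824  1.28232272  0.28887644]
floor 14782 -0.0014277065440981124
[-0.0002  0.0007 -0.0014]
-0.02 87 48 [0.0552 0.063  0.0707] [-0.0683 -0.0625 -0.0562]
0.0 565 145 [0.0555 0.064  0.0709] [-0.0686 -0.0623 -0.0554]
0.02 442 28 [0.0554 0.0607 0.0706] [-0.0691 -0.0681 -0.0665]
0.04 334 324 [0.0555 0.0619 0.0709] [-0.0686 -0.0647 -0.0553]
0.06 165 272 [0.067  0.069  0.0706] [-0.0684 -0.0648 -0.0641]
0.08 148 268 [0.0674 0.069  0.0709] [-0.0686 -0.0653 -0.0645]
0.1 156 31 [0.0678 0.0693 0.0713] [-0.0673 -0.0652 -0.0646]
0.12 166 0 [0.0676 0.0694 0.0712] 
0.14 169 0 [0.0675 0.069  0.071 ] 
0.16 172 0 [0.0674 0.0694 0.0709] 
0.18 167 0 [0.0673 0.0694 0.0708] 
0.2 168 0 [0.0673 0.069  0.0707] 
0.22 167 0 [0.0673 0.0694 0.0708] 
0.24 100 0 [0.0681 0.0695 0.0715]
```

View pics/w3.png

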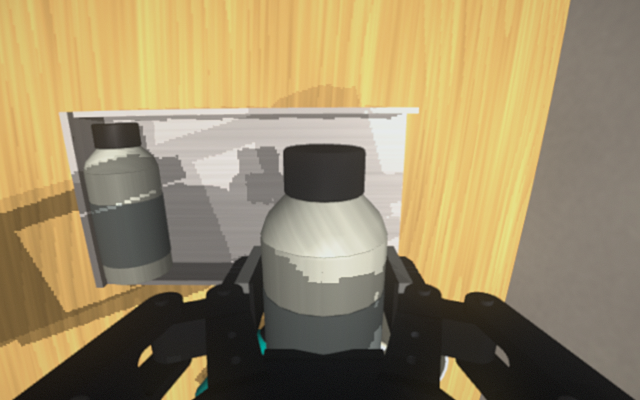

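Wrist view: the chute runs from (65,115) to (415,285), with bottle_c at left, cap up (+y side). The held bottle is over the feed with its cap on the same side. Walls put the centre line at +1.3 mm and the floor 1.4 mm lower than estimated, so shift tool x +7.5 and go down.

Request:
{"method": "arm_command", "body": {
  "increments": [
    [[7.5,0,0],[0,0,0]],
    [[7.5,0,20],[0,0,0]],
    [[7.5,0,45],[0,0,0]],
    [[7.5,0,65],[0,0,0]],
    [[7.5,0,80],[0,0,0]],
    [[7.5,0,92],[0,0,0]],
    [[7.5,0,102],[0,0,0]],
    [[7.5,0,110],[0,0,0]],
    [[7.5,0,115],[0,0,0]],
    [[7.5,0,118],[0,0,0]],
    [[7.5,0,121],[0,0,0]],
    [[7.5,0,121],[0,0,0]],
    [[7.5,0,121],[0,0,0]]
  ]
}}

```text
clock: 9.05
tcp_pos: [0.6308, 0.2325, 0.0954]
tcp_rot: [0.083, 0.678, 0.725, 0.09]
force: [-10.0, -2.5, 9.6]
grip_width: 0.0504
```

Run:
```python
from h import *
p,r,s=pose(); print('bottle centre in ramp',C.T@(p+r.apply([-.0045,0,-.006])-C0),s['force'],s['wrist_torque'])
im,W=snap('side','s3'); cv2.imwrite('pics/s3c.png',cv2.resize(im[90:240,240:420][...,::-1],None,fx=4,fy=4))
```

```text
bottle centre in ramp [0.18620897 0.00149559 0.02485838] [-10.02846308  -2.48321063   9.57430978] [-0.45242915  1.4911111  -0.22052918]
```

View pics/s3c.png

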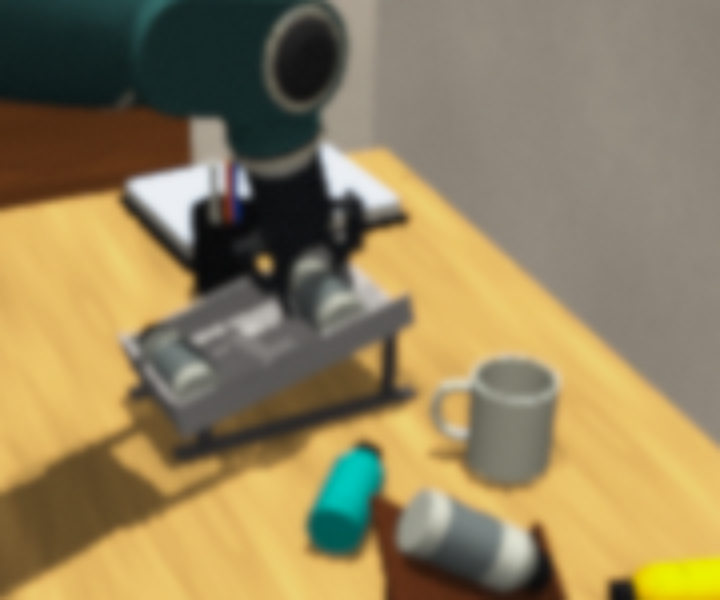

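The bottle sits inside the chute, level, touching the floor with about 14 N. Ease up 2 mm, then open.

Request:
{"method": "arm_command", "body": {
  "increments": [
    [[0,-1,-1],[0,0,0]],
    [[0,-1,-2],[0,0,0]],
    [[0,-1,-2],[0,0,0]],
    [[0,-1,-2],[0,0,0]]
  ]
}}

```text
clock: 9.43
tcp_pos: [0.6295, 0.2324, 0.0973]
tcp_rot: [0.084, 0.678, 0.725, 0.09]
force: [1.5, 0.2, -3.2]
grip_width: 0.0507
```

Request:
{"method": "arm_command", "body": {
  "increments": [
    [[0,0,0],[0,0,0]],
    [[0,0,0],[0,0,0]],
    [[0,0,0],[0,0,0]],
    [[0,0,0],[0,0,0]],
    [[0,0,0],[0,0,0]],
    [[0,0,0],[0,0,0]],
    [[0,0,0],[0,0,0]],
    [[0,0,0],[0,0,0]],
    [[0,0,0],[0,0,0]],
    [[0,0,0],[0,0,0]]
  ],
  "gripper": -1
}}

```text
clock: 10.27
tcp_pos: [0.6295, 0.2324, 0.0973]
tcp_rot: [0.084, 0.678, 0.725, 0.09]
force: [-0.1, 0.2, -0.2]
grip_width: 0.0857
```

Request:
{"method": "arm_command", "body": {
  "increments": [
    [[0,0,-8],[0,0,0]],
    [[0,0,-16],[0,0,0]],
    [[0,0,-24],[0,0,0]],
    [[0,0,-36],[0,0,0]],
    [[0,0,-60],[0,0,0]],
    [[0,0,-90],[0,0,0]],
    [[0,0,-120],[0,0,0]],
    [[0,0,-120],[0,0,0]],
    [[0,0,-120],[0,0,0]],
    [[0,0,-120],[0,0,0]]
  ]
}}

```text
clock: 11.1
tcp_pos: [0.6001, 0.2304, 0.214]
tcp_rot: [0.084, 0.678, 0.725, 0.09]
force: [-1.2, 0.7, -0.8]
grip_width: 0.0858
```

```bash
cat >> h.py <<'E'
def chute(tag):
    im,W=snap('wrist',tag); L=(W-C0)@C
    m=(abs(L[...,1])<.063)&(L[...,0]>-.01)&(L[...,0]<.25)&(L[...,2]>.03)&(L[...,2]<.07); Q=L[m]
    for x0 in np.arange(0,.25,.01):
        q=Q[(Q[:,0]>=x0)&(Q[:,0]<x0+.01)]
        if len(q)>30: print(round(x0,2),len(q),'y',np.percentile(q[:,1],[2,98]).round(4),'z',np.percentile(q[:,2],97).round(4))
    return im
E
python3 - <<'E'
from h import *
chute('w4'); inc(GB,RB,.15)
E
```

```text
0.0 1536 y [-0.0597  0.0613] z 0.04
0.01 782 y [-0.0563  0.056 ] z 0.0488
0.02 1711 y [-0.0559  0.0602] z 0.0513
0.03 2374 y [-0.056   0.0603] z 0.0514
0.04 2654 y [-0.0569  0.0579] z 0.0486
0.05 1434 y [-0.057   0.0329] z 0.0406
0.06 892 y [-0.0519  0.0569] z 0.0477
0.07 1587 y [-0.0429  0.0608] z 0.0511
0.08 1976 y [-0.0357  0.0615] z 0.0516
0.09 1966 y [-0.0298  0.0604] z 0.0497
0.1 1390 y [-0.0496  0.0378] z 0.0434
shift mm [-435.4   28.5   -1.1] rot [ 0.671 -0.582  1.868] clock 11.15
```

View pics/w4.png

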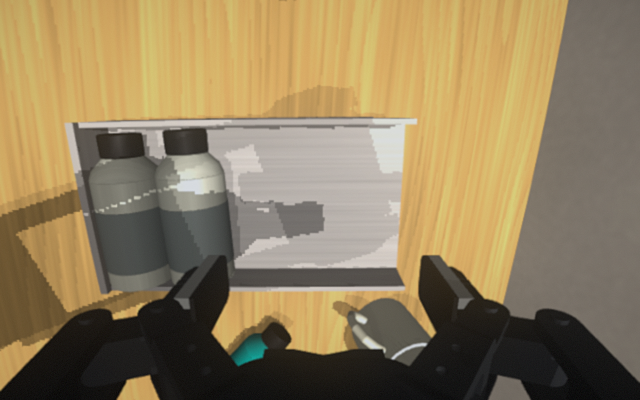

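bottle_a lies beside bottle_c, at (195,200), cap on the same side. Now bottle_b.

Request:
{"method": "arm_command", "body": {
  "increments": [
    [[-435,28,-1],[0.671,-0.582,1.868]],
    [[-435,28,-1],[0.671,-0.582,1.868]],
    [[-435,28,-1],[0.671,-0.582,1.868]],
    [[-435,28,-1],[0.671,-0.582,1.868]],
    [[-435,28,-1],[0.671,-0.582,1.868]],
    [[-435,28,-1],[0.671,-0.582,1.868]],
    [[-435,28,-1],[0.671,-0.582,1.868]],
    [[-435,28,-1],[0.671,-0.582,1.868]],
    [[-435,28,-1],[0.671,-0.582,1.868]],
    [[-435,28,-1],[0.671,-0.582,1.868]],
    [[-435,28,-1],[0.671,-0.582,1.868]],
    [[-435,28,-1],[0.671,-0.582,1.868]],
    [[-435,28,-1],[0.671,-0.582,1.868]],
    [[-435,28,-1],[0.671,-0.582,1.868]],
    [[-435,28,-1],[0.671,-0.582,1.868]],
    [[-435,28,-1],[0.671,-0.582,1.868]],
    [[-435,28,-1],[0.671,-0.582,1.868]],
    [[-435,28,-1],[0.671,-0.582,1.868]],
    [[-435,28,-1],[0.671,-0.582,1.868]],
    [[-435,28,-1],[0.671,-0.582,1.868]]
  ]
}}

```text
clock: 12.82
tcp_pos: [0.6557, -0.2019, 0.2202]
tcp_rot: [-0.041, 0.954, -0.15, -0.256]
force: [0.5, -0.1, 0.6]
grip_width: 0.0852
```

Run:
```python
from h import *
inc(GB,RB,.15); print(pose()[2]['qpos'])
im,W=snap('wrist','w5'); L=(W-S0-[0,0,.076])@SB
m=(abs(L[...,1]-.06)<.04)&(abs(L[...,0])<.08)&(L[...,2]>.032)&(L[...,2]<.07); Q=L[m]
for x0 in np.arange(-.08,.08,.01):
    q=Q[(Q[:,0]>=x0)&(Q[:,0]<x0+.01)]
    if len(q)>20: print(round(x0,3),len(q),np.percentile(q[:,0],[2,98]).round(4),np.percentile(q[:,1],[2,98]).round(4),'top',np.percentile(q[:,2],97).round(4))
```

```text
shift mm [ 0.1  0.2 -1. ] rot [ 0.001 -0.     0.003] clock 12.8167
[-0.33197947  0.46344384  1.116784   -0.01093359  2.08476425  1.54737859]
-0.06 346 [-0.0558 -0.0501] [0.0362 0.0841] top 0.0542
-0.05 601 [-0.0498 -0.0403] [0.0364 0.0847] top 0.0541
-0.04 649 [-0.0398 -0.0302] [0.036  0.0842] top 0.0546
-0.03 681 [-0.0299 -0.0203] [0.0362 0.085 ] top 0.0546
-0.02 692 [-0.0198 -0.0102] [0.0365 0.0847] top 0.0546
-0.01 705 [-0.0097 -0.0002] [0.0368 0.0845] top 0.0546
-0.0 748 [0.0002 0.0098] [0.0361 0.0851] top 0.0544
0.01 744 [0.0102 0.0197] [0.0363 0.0851] top 0.0542
0.02 782 [0.0202 0.0297] [0.0365 0.0848] top 0.0542
0.03 804 [0.0302 0.0398] [0.0376 0.0837] top 0.0535
0.04 605 [0.0402 0.0498] [0.0425 0.0789] top 0.0487
0.05 488 [0.0504 0.0597] [0.0459 0.0755] top 0.0442
0.06 878 [0.0604 0.0695] [0.0225 0.0978] top 0.0436
0.07 508 [0.0701 0.0733] [0.0222 0.0985] top 0.0392
```

View pics/w5.png

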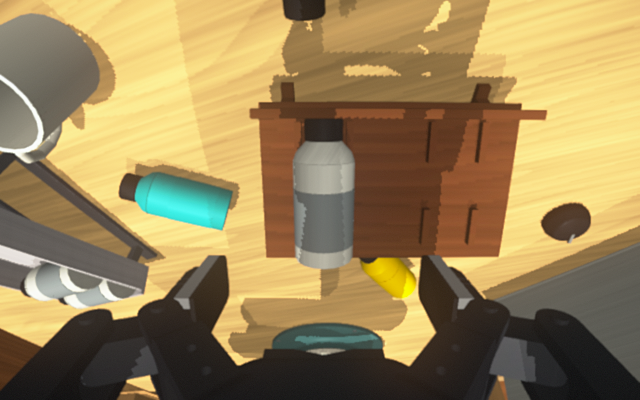

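bottle_b is at (325,200), cap up in the view, which is the downhill side. It is centred, with its middle about 4 mm further downhill than estimated. Going in.

Request:
{"method": "arm_command", "body": {
  "increments": [
    [[4,0,30],[0,0,0]],
    [[4,0,60],[0,0,0]],
    [[4,0,85],[0,0,0]],
    [[4,0,105],[0,0,0]],
    [[4,0,120],[0,0,0]],
    [[4,0,132],[0,0,0]],
    [[4,0,140],[0,0,0]],
    [[4,0,144],[0,0,0]],
    [[4,0,146],[0,0,0]],
    [[4,0,146],[0,0,0]],
    [[4,0,146],[0,0,0]]
  ]
}}

```text
clock: 13.78
tcp_pos: [0.5901, -0.1805, 0.0928]
tcp_rot: [-0.04, 0.954, -0.15, -0.255]
force: [-0.8, -0.9, -0.5]
grip_width: 0.085
```

Request:
{"method": "arm_command", "body": {
  "increments": [
    [[0,0,0],[0,0,0]],
    [[0,0,0],[0,0,0]],
    [[0,0,0],[0,0,0]],
    [[0,0,0],[0,0,0]],
    [[0,0,0],[0,0,0]],
    [[0,0,0],[0,0,0]],
    [[0,0,0],[0,0,0]],
    [[0,0,0],[0,0,0]],
    [[0,0,0],[0,0,0]],
    [[0,0,0],[0,0,0]],
    [[0,0,0],[0,0,0]],
    [[0,0,0],[0,0,0]]
  ],
  "gripper": 1
}}

```text
clock: 14.78
tcp_pos: [0.5906, -0.1806, 0.0935]
tcp_rot: [-0.04, 0.955, -0.15, -0.254]
force: [4.1, -1.0, 5.1]
grip_width: 0.0502
```

Request:
{"method": "arm_command", "body": {
  "increments": [
    [[0,0,-5],[0,0,0]],
    [[0,0,-15],[0,0,0]],
    [[0,0,-30],[0,0,0]],
    [[0,0,-50],[0,0,0]],
    [[0,0,-75],[0,0,0]],
    [[0,0,-95],[0,0,0]],
    [[0,0,-110],[0,0,0]],
    [[0,0,-120],[0,0,0]],
    [[0,0,-120],[0,0,0]],
    [[0,0,-120],[0,0,0]]
  ]
}}

```text
clock: 15.62
tcp_pos: [0.6474, -0.199, 0.1972]
tcp_rot: [-0.04, 0.955, -0.15, -0.254]
force: [-0.6, 0.3, -2.3]
grip_width: 0.0507
```

Run:
```python
from h import *
held('w6'); inc(C0+C@[.185,.0013,.026],RC,.12)
```

```text
width 0.05070786559830005 27943
-0.03 216 x [-0.0285 -0.02  ] y [-0.026   0.0248] ztop [-0.0241 -0.0228]
-0.02 2004 x [-0.0194 -0.0101] y [-0.0247  0.0234] ztop [-0.032  -0.0314]
-0.01 3109 x [-0.0097 -0.0002] y [-0.026   0.0247] ztop [-0.0321 -0.0315]
-0.0 4037 x [0.0002 0.0098] y [-0.0277  0.0338] ztop [-0.032  -0.0312]
0.01 5622 x [0.0102 0.0197] y [-0.0334  0.0331] ztop [-0.0441 -0.0401]
0.02 3489 x [0.0202 0.0298] y [-0.0236  0.0229] ztop [-0.0316 -0.0309]
0.03 3964 x [0.0302 0.0398] y [-0.0219  0.0209] ztop [-0.03   -0.0288]
0.04 2460 x [0.0402 0.0498] y [-0.0158  0.0148] ztop [-0.0229 -0.0216]
0.05 2357 x [0.0502 0.0598] y [-0.0152  0.0143] ztop [-0.0217 -0.0211]
0.06 683 x [0.0601 0.0616] y [-0.0144  0.0137] ztop [-0.0213 -0.0205]
shift mm [-157.6 -390.1   74.7] rot [-0.669  0.579 -1.867] clock 15.6667
```

Request:
{"method": "arm_command", "body": {
  "increments": [
    [[-15,0,-26],[0,0,0]],
    [[-30,0,-52],[0,0,0]],
    [[-110,-195,-15],[-0.335,0.29,-0.934]],
    [[-110,-195,-15],[-0.335,0.29,-0.934]],
    [[-110,-195,-15],[-0.335,0.29,-0.934]],
    [[-110,-195,-15],[-0.335,0.29,-0.934]],
    [[-110,-195,-15],[-0.335,0.29,-0.934]],
    [[-110,-195,-15],[-0.335,0.29,-0.934]],
    [[-110,-195,-15],[-0.335,0.29,-0.934]],
    [[-158,-390,55],[-0.669,0.579,-1.867]],
    [[-158,-390,55],[-0.669,0.579,-1.867]],
    [[-158,-390,55],[-0.669,0.579,-1.867]],
    [[-158,-390,55],[-0.669,0.579,-1.867]],
    [[-158,-390,55],[-0.669,0.579,-1.867]],
    [[-158,-390,55],[-0.669,0.579,-1.867]],
    [[-158,-390,55],[-0.669,0.579,-1.867]],
    [[-158,-390,55],[-0.669,0.579,-1.867]],
    [[-158,-390,55],[-0.669,0.579,-1.867]],
    [[-158,-390,55],[-0.669,0.579,-1.867]],
    [[-158,-390,55],[-0.669,0.579,-1.867]]
  ]
}}

```text
clock: 17.33
tcp_pos: [0.6089, 0.2222, 0.2269]
tcp_rot: [0.083, 0.677, 0.726, 0.089]
force: [-0.6, -0.3, -1.6]
grip_width: 0.0507
```

Run:
```python
from h import *
inc(C0+C@[.185,.0013,.026],RC,.12)
```

```text
shift mm [  4.1 -11.2  13.9] rot [-0.001 -0.     0.002] clock 17.3333
```

Request:
{"method": "arm_command", "body": {
  "increments": [
    [[3.5,-11,10],[0,0,0.002]],
    [[3.5,-11,30],[0,0,0.002]],
    [[3.5,-11,55],[0,0,0.002]],
    [[3.5,-11,77],[0,0,0.002]],
    [[3.5,-11,92],[0,0,0.002]],
    [[3.5,-11,104],[0,0,0.002]],
    [[3.5,-11,114],[0,0,0.002]],
    [[3.5,-11,122],[0,0,0.002]],
    [[3.5,-11,127],[0,0,0.002]],
    [[3.5,-11,130],[0,0,0.002]],
    [[3.5,-11,132],[0,0,0.002]],
    [[3.5,-11,132],[0,0,0.002]],
    [[3.5,-11,132],[0,0,0.002]]
  ]
}}

```text
clock: 18.42
tcp_pos: [0.63, 0.2272, 0.0967]
tcp_rot: [0.083, 0.677, 0.725, 0.089]
force: [0.2, 0.5, -1.6]
grip_width: 0.0504
```

Run:
```python
from h import *
p,r,s=pose(); print('bottle centre in ramp',C.T@(p+r.apply([.0005,0,-.006])-C0),s['force'],s['grip_width'])
```

```text
bottle centre in ramp [0.18539592 0.00128309 0.02648393] [ 0.23151789  0.54868688 -1.60353011] 0.05039638692159896
```

Centred across the chute, within about 2 mm of the floor, and nothing pressing. Release.

Request:
{"method": "arm_command", "body": {
  "increments": [
    [[0,0,0],[0,0,0]],
    [[0,0,0],[0,0,0]],
    [[0,0,0],[0,0,0]],
    [[0,0,0],[0,0,0]],
    [[0,0,0],[0,0,0]],
    [[0,0,0],[0,0,0]],
    [[0,0,0],[0,0,0]],
    [[0,0,0],[0,0,0]],
    [[0,0,0],[0,0,0]],
    [[0,0,0],[0,0,0]]
  ],
  "gripper": -1
}}

```text
clock: 19.25
tcp_pos: [0.6299, 0.2272, 0.0967]
tcp_rot: [0.083, 0.677, 0.725, 0.089]
force: [-2.0, 1.1, 0.6]
grip_width: 0.0856
```

Request:
{"method": "arm_command", "body": {
  "increments": [
    [[0,0,-8],[0,0,0]],
    [[0,0,-16],[0,0,0]],
    [[0,0,-24],[0,0,0]],
    [[0,0,-36],[0,0,0]],
    [[0,0,-60],[0,0,0]],
    [[0,0,-90],[0,0,0]],
    [[0,0,-130],[0,0,0]],
    [[0,0,-130],[0,0,0]],
    [[0,0,-130],[0,0,0]],
    [[0,0,-130],[0,0,0]],
    [[0,0,-130],[0,0,0]],
    [[0,0,-130],[0,0,0]]
  ]
}}

```text
clock: 20.25
tcp_pos: [0.5983, 0.2249, 0.2217]
tcp_rot: [0.083, 0.677, 0.726, 0.088]
force: [0.7, -0.0, -0.6]
grip_width: 0.0854
```

Run:
```python
from h import *
chute('w7')
```

```text
0.0 1488 y [-0.0596  0.0613] z 0.0401
0.01 770 y [-0.0564  0.0556] z 0.0489
0.02 1647 y [-0.0566  0.0597] z 0.0514
0.03 2248 y [-0.0562  0.0602] z 0.0514
0.04 2523 y [-0.0565  0.0576] z 0.0487
0.05 1367 y [-0.0568  0.0325] z 0.0409
0.06 877 y [-0.0534  0.0566] z 0.0481
0.07 1620 y [-0.0484  0.0605] z 0.0512
0.08 1979 y [-0.0434  0.061 ] z 0.0516
0.09 2019 y [-0.0367  0.0601] z 0.0497
0.1 1465 y [-0.053   0.0364] z 0.0426
0.11 1076 y [-0.0572  0.049 ] z 0.047
0.12 1845 y [-0.057   0.0593] z 0.0508
0.13 2101 y [-0.0567  0.0593] z 0.0515
0.14 2138 y [-0.0571  0.0589] z 0.0501
0.15 1570 y [-0.057   0.0356] z 0.0449
```

View pics/w7.png

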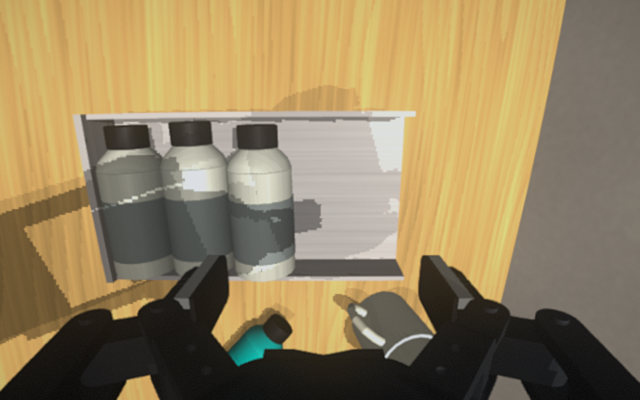

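Request:
{"method": "arm_command", "body": {
  "increments": [
    [[0,0,0],[0,0,0]],
    [[0,0,0],[0,0,0]],
    [[0,0,0],[0,0,0]],
    [[0,0,0],[0,0,0]],
    [[0,0,0],[0,0,0]],
    [[0,0,0],[0,0,0]],
    [[0,0,0],[0,0,0]],
    [[0,0,0],[0,0,0]],
    [[0,0,0],[0,0,0]],
    [[0,0,0],[0,0,0]],
    [[0,0,0],[0,0,0]],
    [[0,0,0],[0,0,0]]
  ]
}}

```text
clock: 21.3
tcp_pos: [0.5984, 0.2249, 0.2218]
tcp_rot: [0.083, 0.677, 0.726, 0.088]
force: [0.0, -0.5, -0.2]
grip_width: 0.0857
```

Run:
```python
from h import *
a=np.load('w7.npz')['im'].astype(int); b=snap('wrist','w8')[0].astype(int)
print('changed px',(abs(a-b).max(-1)>40)[100:290,60:420].sum())
vision.capture('top')
for q in ['mug','mouse','pencup']: print(q,[(np.round(x['at'],3).tolist(),round(x['conf'],2)) for x in vision.look_for('top',q)][:2])
print(sign_off())
```

```text
changed px 4
mug [([0.757, 0.039, 0.039], 0.72)]
mouse [([0.357, -0.457, 0.027], 0.68), ([0.477, 0.174, 0.082], 0.54)]
pencup [([0.635, 0.199, 0.082], 0.62)]
the job is handed in; nothing more can be done
None
```

I moved bottle_a and then bottle_b from the stand into the chute, and handed the job in at about 21.5 s. Each was held level within a few millimetres of the floor at the feed before I let go. No verdict is reported.

- **Bottles:** The last wrist picture shows all three in a row against the stop, at about ramp x = 30, 80 and 135 mm, caps on the +y side. The nominal positions are 26, 78 and 130 mm, and the gap fits the few-millimetre error of my chute frame. Two pictures taken a second apart were the same, so the bottles are at rest. The gripper is open and about 10 cm clear of them.
- **Mug and mouse:** Both were found within 6 mm of where they started, about the network's error.
- **Pen cup (not confirmed):** The final network check reported it at (0.635, 0.199), inside the chute, against (0.608, 0.46) at the start. I take this for a false detection, because the arm stayed well away from the cup and felt no contact. I did not confirm it in a picture.
- **Floor contact:** Setting bottle_a down pressed on the floor with about 14 N, which I eased off before release.

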